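Tip the seesaw gate of the soap sorter and feed two soap balls

ROBOT

A 6-joint arm with a two-finger parallel gripper is mounted at the origin on the work surface. World frame = base frame: x ahead of the robot, y to its left, z up, the work surface at z = 0. Lengths are in m, angles in rad, forces in N, time in s.
With the tool pointing down it reaches from about 0.25 to 0.775 m from the base axis. Payload 8.9 kg.
Tool frame: the origin (TCP) lies on the front face of the gripper's body, between the roots of the fingers; the fingertips stand 73 mm ahead of it and the grasp point (between the pads) lies ahead of it (tcp_to_grasp is the z of the grasp point in the tool frame, in m); z points along the fingers, y is the line along which they close (so a half turn about z gives the same grasp; the last joint's range is limited). The gripper opens to 85 mm and grips with 20 to 120 N. Pads are 22 mm wide; open, the fingers measure 114 mm over their backs; the gripper's body (76 mm by 85 mm) begins 54 mm behind the grasp point. The pads swing forward as they close: fully open they stand 13 mm farther back than shut.
Start: joints at [1.182, 0.291, -0.153, 1.127, 0, 1.431], TCP at [0.13, 0.509, 0.304] pointing down, gripper open.
Joint ranges: [-2.52, 2.52], [-0.91, 1.74], [-1.3, 1.37], [-1.96, 2.02], [-1.52, 1.47], [-3.14, 3.14]. Speed limits (rad/s): [2.22, 2.22, 2.79, 3.14, 3.14, 3.14].

INTERFACE

Orientations are given as a unit quaternion [x, y, z, w].
In Python, from plant import * gives the robot as it stands.
- The arm moves only by the tool drive_tool, never from a script. Its argument "deltas" is a list of rows, each a list of 7 numbers: the finger opening in m, from 0 to 0.0854, then the shift along the tool's x, y, z in m, then the turn, a rotation vector about the tool's x, y, z in degrees. In form: [[jaw, x, y, z, ax, ay, az], ...]. A call has 1 to 8 rows; each row is the pose to reach, as a shift and turn from the pose commanded when the call began, along the tool's axes at that moment; what a row does not reach only later rows make up. A row lasts 1/8 s, in which the tool goes at most 62.5 mm and 10.7 degrees, less where a joint would pass 70% of its speed; a pose out of reach is approached as far as the arm can. A call with a gripper value outside its range is refused whole. The fingers move at their own pace and stop on an object; the grip force is fixed at half the most. Time passes only in rows, so rows that repeat a pose let the fingers close. It gives the time, the measured TCP pose, the force, the opening and the grip force at its end, in the units of the state.
- sense(): the state, without advancing time (a new reading comes with each control period).
- camera(name): name is "side" or "top" or "wrist"; returns the picture (400x640x3 uint8, red, green, blue); there is no depth.
- camera_params(name): a dict with "camera_matrix" (3x3 intrinsics, pixels), "k1" (the pictures are not rectified: a ray, as slopes to the right and down, at radius r is drawn at 1 + k1 r^2 times it, then the intrinsics apply), "pose" (4x4, takes a point from camera to world coordinates). Camera axes: x right, y up, looking along -z (the intrinsics and any distortion apply to the point x, -y, -z); pixel columns grow to the right and rows downward; lengths in m; the calibration is good to about 2 mm. A picture is of the moment at which its call begins: read the wrist's pose just before it. camera_params takes no time and is no camera call; for the wrist camera it gives the pose at the moment of the call.
- job_done(): hands the job in; it is judged then, once.
The state is a dict: "time_s": time; "q": joint angles; "dq": joint speeds; "effort": joint torques, N m; "ee_pos": TCP position; "eef_rot": TCP orientation; "wrist_force": force on the tool from outside, world axes, zero at the start; "wrist_torque": the same for the moment, N m; "width": opening from 0.0 (shut) to 1.0 (fully open); "gripper_force": force on a finger pad.
Only numpy, scipy, OpenCV 4.12 (cv2) and the standard library are available. Lean on these libraries where they do the work, as an engineer would, in place of code of your own. Each camera call takes 0.05 s, during which the arm holds its last target. There are 200 camera calls.

TASK

The seesaw gate of the soap sorter is tipped towards one bin, but the next two soap balls belong in the other one. With the fingertips, rock the gate over its pivot until it rests tipped fully the other way; then push the two soap balls along the feed trough and out of its open end, so that both roll over the gate and down by themselves into that other bin. Only push: do not pick up or carry the balls, and leave the other soaps and the dish where they stand.

Things in the scene. Friction and masses are not known exactly. Their poses are not given: they have to be found in the camera images.
- sorter: Fixed sorting stand. Origin on the table under the gate's pivot; x runs along the feed trough towards the gate (roughly away from the robot), y left, z up. At both ends of the gate an inclined chute with sides (|y| 90 to 204 mm, 87 falling to 46 mm high) leads into a white bin. A side shelf (x -220 to -120, y 33 to 108 mm, top z 100) carries a round soap, top at z = 124 mm.
- gate (a joint): Tilt (rad) of the seesaw gate about the sorter's x direction, axis at y = 0, z = 130 mm. +0.3 (stop): left wing (+y) down, feeds the left bin; -0.3: right wing down. A dark tumbler weight (disc 56 mm across, centre 85 mm above the axis, at x 58 to 80 mm) makes it top-heavy: it rests at either stop and falls over by itself once past level; 1 to 2 N on the raised wing moves it. Starts at either stop.
- left_wing (a point): On the gate's floor at its left (+y) wing, 85 mm from the axis, 15 mm from the wing's end, mid-width. About 159 mm high when up, 109 mm when down (chute floor over 10 mm below). The gate is a steel tray, 200 mm long (y), 104 mm wide inside (x), far wall (+x) 30 mm high, near wall of each wing 26 mm high, open at the ends and in the middle where the trough meets it.
- right_wing (a point): The same point on the gate's right (-y) wing.
- trough_end (a point): Middle of the open end of the feed trough, on its floor's edge: x = -56, y = 0, z = 144 mm of the sorter. The level trough runs back from here along y = 0 to a closed end (15 mm high) at x = -264 mm; side walls only 15 mm high (tops z = 159 mm), 58 mm apart inside, 66 mm outside. Beyond the open end the gate's floor is 10 mm lower than the trough's.
- left_bin (a point): Centre of the inner floor (6 mm high) of the left (+y) bin: 145 mm by 140 mm inside, walls 36 to 85 mm high.
- right_bin (a point): Centre of the inner floor of the right (-y) bin, same size.
- ball_front: Soap ball, dark blue, 50 mm diameter, 50 to 95 g; origin at its centre. Lies loose in the trough nearer the gate, 39 to 56 mm before the open end; centre 169 mm high. It rolls.
- ball_rear: The same sort of ball behind it in the trough, centre 54 to 85 mm behind the front one and at least 80 mm from the trough's closed end.
- bar_a: Square soap bar 70 x 70 x 28 mm standing on edge on the table left of the trough; origin under its centre. Bystander; leave it.
- bar_b: The same kind of bar, standing behind bar_a. Bystander; leave it.
- cube_a: Small blue soap block 35 x 35 x 32 mm on the table right of the trough; origin under its centre. Bystander; leave it.
- swirl: Cream square soap 75 x 75 x 30 mm standing on edge, on the right; origin under its centre. Bystander; leave it.
- disc_a: Round soap 64 mm across, 24 mm high, on the sorter's side shelf; origin under its centre. Bystander; leave it.
- disc_b: The same kind of round soap on the table right of the trough. Bystander; leave it.
- dish: White bowl 90 mm across, 35 mm high, on the table beyond the sorter; origin under its centre. Bystander; leave it.
Mind the look-alikes: they are no part of the job. What is shaped like the ball_front but pink is not meant. Leave any green look-alike of the ball_rear alone.

How it is judged:
By the outcome, as a careful person would: the job done as asked, in the order asked, and still so for the second after the job is handed in, with the robot touching nothing.
It also fails if it takes over 43 s, if anything falls off the work surface, if the arm or the gripper's body presses on something with over 40 N, if the wrist force passes 120 N, or if a joint passes its speed limit or range.

## Working session

There is one attempt and no reset: what is moved stays moved. The work goes in short steps, Python scripts to look and compute and a tool call to move; the robot and the scene stay as the last step left them, time stands still between calls to the robot, and variables do not carry over. Pictures are saved under pics/ and viewed, at most 10 in all, crops included, and the job is handed in when it is done.

Besides the shell and the picture viewer there is one more tool, called after "Emit:" as name(argument=value, ...) on one line, values as JSON. drive_tool: Moves the arm, as the interface text tells. Its arguments: {"type":"object","properties":{"deltas":{"type":"array","items":{"type":"array","items":{"type":"number"}}}},"required":["deltas"]}

```bash
mkdir -p pics
python3 - <<'E'
from plant import *
import cv2
s=sense();print(s['time_s'],s['ee_pos'],s['eef_rot'],s['width'])
for n in("side","top"):
    cv2.imwrite(f"pics/{n}0.png",camera(n)[:,:,::-1]);p=camera_params(n);print(n,p['camera_matrix'],p['k1'],p['pose'])
try: print(tcp_to_grasp)
except Exception as e: print(e)
E
```

```text
0.0 [0.12964918 0.50838289 0.30333422] [ 1.24569909e-01  9.92210627e-01 -6.20039198e-04 -1.59147878e-04] 0.9929774240203981
side [[371.43083021   0.         330.59459079]
 [  0.         371.43083021 196.92487787]
 [  0.           0.           1.        ]] -0.073589685603757 [[ 0.99905837  0.01722789 -0.03981923  0.52959283]
 [-0.03933834  0.74679441 -0.6638905  -0.52686793]
 [ 0.01829935  0.66483179  0.74676892  0.73402362]
 [ 0.          0.          0.          1.        ]]
top [[362.87173635   0.         317.34815632]
 [  0.         362.87173635 197.05138764]
 [  0.           0.           1.        ]] -0.026792895515146003 [[-0.01103072  0.98970088 -0.14272526  0.48457795]
 [-0.9993766  -0.01569879 -0.031622    0.00724365]
 [-0.03353694  0.14228747  0.98925707  0.88451845]
 [ 0.          0.          0.          1.        ]]
0.0539
```

View pics/top0.png

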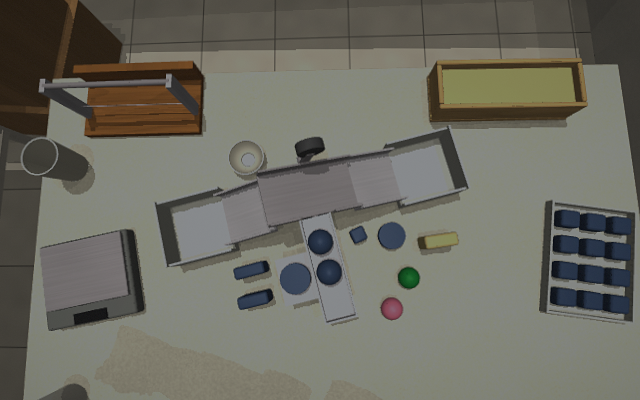

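View pics/side0.png

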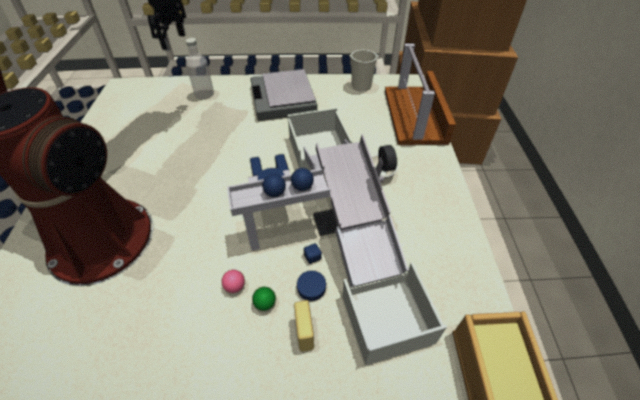

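The top view shows the trough running from (340,320) to (318,215), with the balls at (320,241) and (329,271). The gate is around (310,193) and the tumbler at (310,147). I'll zoom in for accurate corners.

```bash
cat > h.py <<'E'
import numpy as np,cv2
from plant import *
def ray(n,uv,P=None):
    p=P or camera_params(n);K=p['camera_matrix'];d=(np.array(uv,float)-K[:2,2])/K[0,0]
    s=d.copy()
    for _ in range(20): s=d/(1+p['k1']*(s@s))
    T=np.array(p['pose']);return T[:3,3],T[:3,:3]@np.array([s[0],-s[1],-1])
def onz(n,uv,z):
    o,d=ray(n,uv);return o+d*(z-o[2])/d[2]
def proj(n,X):
    p=camera_params(n);K=p['camera_matrix'];T=np.array(p['pose']);c=T[:3,:3].T@(np.array(X)-T[:3,3])
    s=np.array([c[0],-c[1]])/-c[2];return K[:2,2]+K[0,0]*s*(1+p['k1']*(s@s))
def tri(u1,u2):
    o1,d1=ray('top',u1);o2,d2=ray('side',u2)
    t=np.linalg.lstsq(np.c_[d1,-d2],o2-o1,rcond=None)[0];a,b=o1+d1*t[0],o2+d2*t[1]
    return (a+b)/2,np.linalg.norm(a-b)
E
python3 - <<'E'
import cv2,numpy as np
a=cv2.imread('pics/top0.png')[125:335,145:475]
b=cv2.imread('pics/side0.png')[100:300,220:420]
cv2.imwrite('pics/topz.png',cv2.resize(a,None,fx=2.4,fy=2.4,interpolation=cv2.INTER_CUBIC))
cv2.imwrite('pics/sidez.png',cv2.resize(b,None,fx=3,fy=3,interpolation=cv2.INTER_CUBIC))
E
```

```text
(no output)
```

View pics/topz.png

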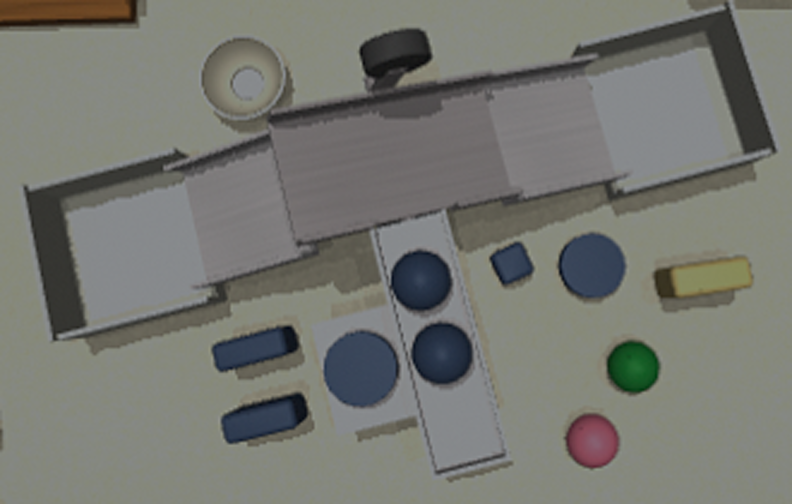

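View pics/sidez.png

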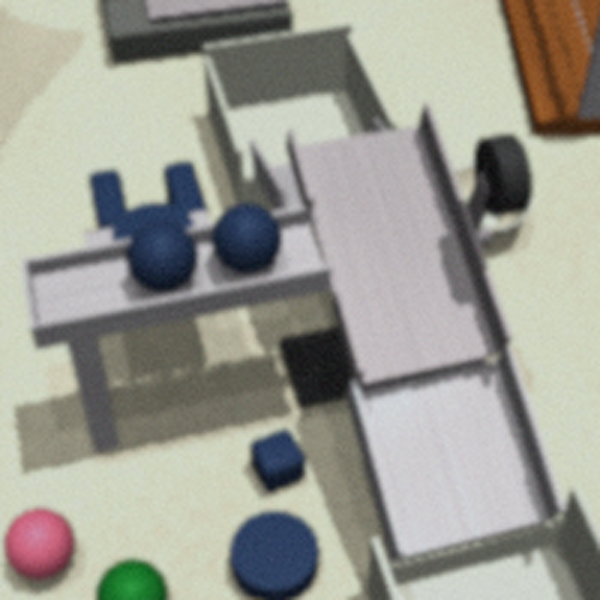

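The left wing is up and the tumbler leans right, so the gate is at -0.3 and the target is the left bin. In the zoomed top view the trough corners are about (436,473), (506,459), (375,232) and (445,211).

```bash
cat >> h.py <<'E'
def topballs(z=.169):
    pass
E
python3 - <<'E'
from h import *
def z(x,y): return (145+x/2.4,125+y/2.4)
def zs(x,y): return (220+x/3,100+y/3)
c=[onz('top',z(*p),.159)[:2] for p in[(436,473),(506,459),(375,232),(445,211)]]
print(np.round(c,4))
near=(c[0]+c[1])/2;far=(c[2]+c[3])/2;print(near,far,np.linalg.norm(far-near),np.linalg.norm(c[0]-c[1]),np.linalg.norm(c[2]-c[3]))
yaw=np.arctan2(*(far-near)[::-1]);print('yaw',yaw)
for a,b in [((421,280),(247,238)),((442,353),(163,255))]:
    print('ball',onz('top',z(*a),.169),onz('side',zs(*b),.169),tri(z(*a),zs(*b)))
print('tumbler',tri(z(395,55),zs(505,175)))
# left raised gate floor end corners: near-wall top end; far wall top end
print('L far top',tri(z(270,118),zs(427,108)),'L near top',tri(z(300,248),zs(292,133)))
print('R far top',tri(z(492,76),zs(506,345)))
# bins outer far corners
print('bin',tri(z(727,8),zs(573,495)))
print('binL', tri(z(27,187),zs(349,30)), tri(z(55,338),zs(206,45)))
E
```

```text
[[ 0.3452  0.0151]
 [ 0.3558 -0.0413]
 [ 0.5399  0.0633]
 [ 0.5567  0.0046]]
[ 0.35047638 -0.01307327] [0.54829508 0.03391767] 0.20332335818414185 0.05739543034859363 0.06106368836615417
yaw 0.23322285122093891
ball [0.49942636 0.02507658 0.169     ] [0.50166297 0.02681806 0.169     ] (array([0.50056875, 0.02512338, 0.1706147 ]), np.float64(0.002357634758412992))
ball [0.44071355 0.00884649 0.169     ] [0.44328763 0.01155202 0.169     ] (array([0.44228016, 0.00897493, 0.17164868]), np.float64(0.00281609264163793))
tumbler (array([0.67983297, 0.04263028, 0.21096227]), np.float64(0.005260976403159028))
L far top (array([0.63658613, 0.14765398, 0.18570627]), np.float64(0.007033719898356493)) L near top (array([0.53050802, 0.12240731, 0.18365203]), np.float64(0.009210815898537983))
R far top (array([ 0.6818028 , -0.0395281 ,  0.12480159]), np.float64(0.0023300431456714636))
bin (array([ 0.69325585, -0.2179645 ,  0.22242635]), np.float64(0.02569045037863316))
binL (array([0.59403072, 0.40052087, 0.08118445]), np.float64(0.0024383216652247653)) (array([0.45365429, 0.36140962, 0.09311711]), np.float64(0.0034552921673956113))
```

Emit:
drive_tool(deltas=[[0, -0.04, -0.02, 0, 0, 0, -3], [0, -0.09, -0.045, 0, 0, 0, -6], [0, -0.14, -0.07, 0, 0, 0, -9], [0, -0.19, -0.094, 0, 0, 0, -12], [0, -0.24, -0.118, 0, 0, 0, -15], [0, -0.29, -0.142, 0, 0, 0, -19], [0, -0.34, -0.167, 0, 0, 0, -23], [0, -0.39, -0.192, 0, 0, 0, -28.3]])

```text
time_s: 1.1
ee_pos: [0.4613, 0.2248, 0.3038]
eef_rot: [-0.123, 0.992, 0.0, -0.0]
wrist_force: [0.8, 0.8, 0.8]
width: -0.002
gripper_force: 0.0
```

```bash
cat >> h.py <<'E'
from scipy.spatial.transform import Rotation as R
O=np.array([.6046,.0492]);YAW=.245
A=np.array([[np.cos(YAW),-np.sin(YAW)],[np.sin(YAW),np.cos(YAW)]])
def go(x,y,ztip):
    s=sense();p=np.r_[O+A@np.array([x,y]),ztip+.073];Q=R.from_quat(s['eef_rot'])
    d=Q.inv().apply(p-s['ee_pos']);X=Q.as_matrix()[:2,0]
    sp=A.T@(np.array(s['ee_pos'][:2])-O)
    a=np.degrees(np.arctan2(X[1],X[0])-YAW)
    print('t',s['time_s'],'sorter',np.r_[sp,s['ee_pos'][2]-.073].round(4),'shift',d.round(4),'toolx rel yaw',a,'zaxis',Q.as_matrix()[:,2].round(4),'F',np.round(s['wrist_force'],1))
E
python3 -c "
from h import *
go(-.008,.082,.22)"
```

```text
t 1.1 sorter [-0.0964  0.2051  0.2308] shift [-0.0882 -0.1232  0.0107] toolx rel yaw -179.9006093674891 zaxis [-2.e-04  1.e-04 -1.e+00] F [0.8 0.8 0.8]
```

Emit:
drive_tool(deltas=[[0, -0.03, -0.04, 0, 0, 0, 0], [0, -0.06, -0.08, 0, 0, 0, 0], [0, -0.088, -0.123, 0, 0, 0, 0], [0, -0.088, -0.123, 0.02, 0, 0, 0], [0, -0.088, -0.123, 0.04, 0, 0, 0], [0, -0.088, -0.123, 0.055, 0, 0, 0]])

```text
time_s: 1.85
ee_pos: [0.575, 0.128, 0.2476]
eef_rot: [-0.122, 0.993, 0.0, -0.001]
wrist_force: [-0.7, 0.2, -0.1]
width: -0.005
gripper_force: 0.0
```

```bash
python3 -c "
from h import *
go(-.008,.082,.125)
cv2.imwrite('pics/s1.png',cv2.resize(camera('side')[80:280,200:440,::-1],None,fx=2.5,fy=2.5))"
```

```text
t 1.85 sorter [-0.0096  0.0836  0.1746] shift [-0.0017 -0.0016  0.0496] toolx rel yaw -180.06573877705864 zaxis [-1.4e-03 -2.0e-04 -1.0e+00] F [-0.7  0.2 -0.1]
```

View pics/s1.png

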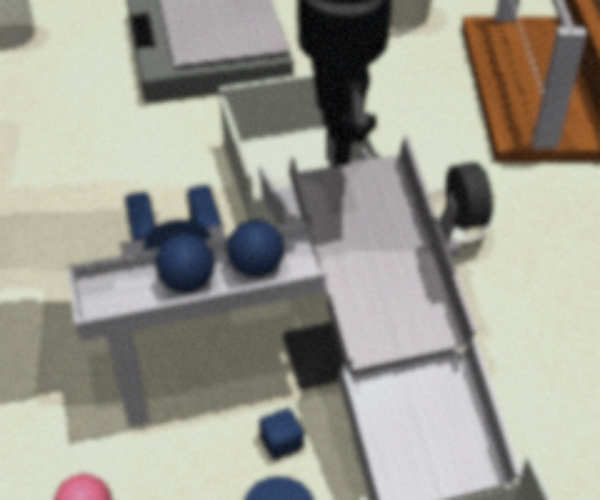

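The fingertips at (340,160) are just above the raised left wing, close to its end. I'll go 10 mm inward and press down slowly.

Emit:
drive_tool(deltas=[[0, 0, -0.01, 0.005, 0, 0, 0], [0, 0, -0.01, 0.013, 0, 0, 0], [0, 0, -0.01, 0.021, 0, 0, 0], [0, 0, -0.01, 0.029, 0, 0, 0], [0, 0, -0.01, 0.037, 0, 0, 0], [0, 0, -0.01, 0.045, 0, 0, 0], [0, 0, -0.01, 0.052, 0, 0, 0], [0, 0, -0.01, 0.058, 0, 0, 0]])

```text
time_s: 2.9
ee_pos: [0.5777, 0.1185, 0.1904]
eef_rot: [-0.122, 0.993, -0.0, -0.0]
wrist_force: [-0.4, -0.4, -0.1]
width: 0.003
gripper_force: 0.0
```

Emit:
drive_tool(deltas=[[0, 0, 0, 0, 0, 0, 0], [0, 0, 0, 0, 0, 0, 0], [0, 0, 0, -0.02, 0, 0, 0], [0, 0, 0, -0.05, 0, 0, 0], [0, 0, 0, -0.09, 0, 0, 0], [0, 0, 0, -0.13, 0, 0, 0]])

```text
time_s: 3.65
ee_pos: [0.5777, 0.1185, 0.3225]
eef_rot: [-0.122, 0.993, -0.0, 0.0]
wrist_force: [-0.3, 0.8, -0.1]
width: 0.001
gripper_force: 0.0
```

```bash
python3 -c "
from h import *
go(-.225,0,.23)
cv2.imwrite('pics/s2.png',cv2.resize(camera('side')[80:280,200:440,::-1],None,fx=2.5,fy=2.5))"
```

```text
t 3.65 sorter [-0.0093  0.0737  0.2495] shift [ 0.2156 -0.0739  0.0194] toolx rel yaw -180.05021014744761 zaxis [ 5.e-04  0.e+00 -1.e+00] F [-0.3  0.8 -0.1]
```

View pics/s2.png

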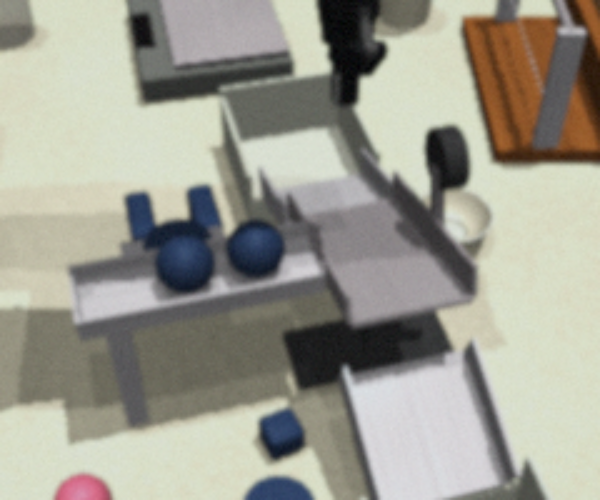

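The gate is tipped fully left: its left wing is down on the chute at (330,200) and the tumbler leans left. Next I move behind the rear ball.

Emit:
drive_tool(deltas=[[0, 0.04, -0.013, 0, 0, 0, 0], [0, 0.085, -0.028, 0, 0, 0, 0], [0, 0.13, -0.042, 0, 0, 0, 0], [0, 0.175, -0.057, 0, 0, 0, 0], [0, 0.205, -0.067, 0, 0, 0, 0], [0, 0.223, -0.073, 0, 0, 0, 0], [0, 0.223, -0.073, 0.02, 0, 0, 0], [0, 0.223, -0.073, 0.035, 0, 0, 0]])

```text
time_s: 4.7
ee_pos: [0.3793, -0.0065, 0.2857]
eef_rot: [-0.122, 0.993, -0.0, 0.001]
wrist_force: [0.2, -0.5, 0.4]
width: -0.004
gripper_force: 0.0
```

```bash
python3 -c "
from h import *
go(-.232,0.001,.158)
a=cv2.resize(camera('side')[120:260,200:360,::-1],None,fx=2.5,fy=2.5)
b=cv2.resize(camera('top')[180:320,240:400,::-1],None,fx=2.5,fy=2.5)
cv2.imwrite('pics/s3.png',np.hstack([a,b]))"
```

```text
t 4.7 sorter [-0.232   0.0006  0.2127] shift [0.     0.0004 0.0547] toolx rel yaw -180.07130724475522 zaxis [ 1.2e-03 -1.0e-04 -1.0e+00] F [ 0.2 -0.5  0.4]
```

View pics/s3.png

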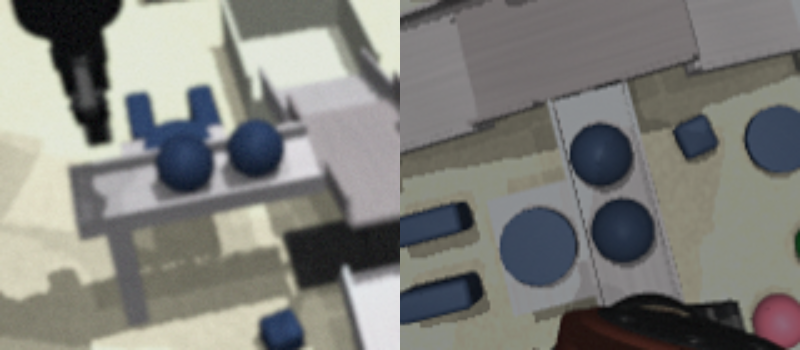

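The fingertips are at crop (98,140), above the trough and behind the rear ball. Both balls are still in place.

```bash
python3 -c "
from h import *
w=O+A@np.array([-.232,.0006])
for z in(.2,.2127,.2257): print(z,(proj('side',np.r_[w,z])-[200,120])*2.5)"
```

```text
0.2 [100.72416272 153.50953284]
0.2127 [ 98.12446179 142.30487493]
0.2257 [ 95.39913283 130.53555614]
```

Emit:
drive_tool(deltas=[[0, 0, 0, 0.02, 0, 0, 0], [0, 0, 0, 0.04, 0, 0, 0], [0, 0, 0, 0.054, 0, 0, 0], [0, 0, 0, 0.054, 0, 0, 0]])

```text
time_s: 5.3
ee_pos: [0.379, -0.0062, 0.2318]
eef_rot: [-0.122, 0.993, 0.0, -0.0]
wrist_force: [-0.2, -0.4, -0.2]
width: -0.002
gripper_force: 0.0
```

Emit:
drive_tool(deltas=[[0, -0.006, 0, 0, 0, 0, 0], [0, -0.014, 0, 0, 0, 0, 0], [0, -0.022, 0, 0, 0, 0, 0], [0, -0.03, 0, 0, 0, 0, 0], [0, -0.038, 0, 0, 0, 0, 0], [0, -0.046, 0, 0, 0, 0, 0], [0, -0.054, 0, 0, 0, 0, 0], [0, -0.062, 0, 0, 0, 0, 0]])

```text
time_s: 6.3
ee_pos: [0.4396, 0.0088, 0.2319]
eef_rot: [-0.122, 0.993, -0.0, -0.0]
wrist_force: [-0.7, -0.4, 0.1]
width: -0.003
gripper_force: 0.1
```

Emit:
drive_tool(deltas=[[0, -0.008, 0, 0, 0, 0, 0], [0, -0.016, 0, 0, 0, 0, 0], [0, -0.024, 0, 0, 0, 0, 0], [0, -0.03, 0, 0, 0, 0, 0], [0, -0.03, 0, 0, 0, 0, 0], [0, -0.03, 0, 0, 0, 0, 0], [0, -0.03, 0, 0, 0, 0, 0], [0, -0.03, 0, 0, 0, 0, 0]])

```text
time_s: 7.3
ee_pos: [0.4682, 0.0159, 0.232]
eef_rot: [-0.122, 0.993, -0.0, 0.0]
wrist_force: [-0.3, 0.7, 0.8]
width: -0.0
gripper_force: 0.0
```

```bash
python3 -c "
from h import *
go(-.095,0.001,.158)
a=cv2.resize(camera('side')[80:240,200:400,::-1],None,fx=2,fy=2)
b=cv2.resize(camera('top')[140:300,150:350,::-1],None,fx=2,fy=2)
cv2.imwrite('pics/s4.png',np.hstack([a,b]))"
```

```text
t 7.3 sorter [-0.1404  0.0008  0.159 ] shift [-0.0454  0.0002  0.001 ] toolx rel yaw -180.05504810106547 zaxis [ 0. -0. -1.] F [-0.3  0.7  0.8]
```

View pics/s4.png

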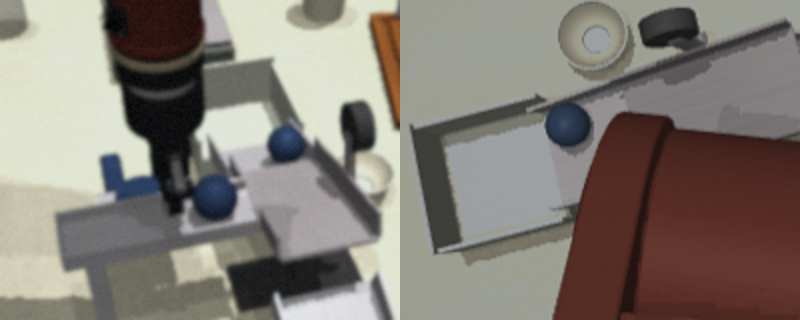

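The front ball has crossed the gate and is on the left chute at (568,124). The rear ball is still in the trough ahead of the finger. I'll let the front ball settle, then push on.

Emit:
drive_tool(deltas=[[0, 0, 0, 0, 0, 0, 0], [0, 0, 0, 0, 0, 0, 0], [0, 0, 0, 0, 0, 0, 0], [0, 0, 0, 0, 0, 0, 0], [0, 0, 0, 0, 0, 0, 0], [0, 0, 0, 0, 0, 0, 0]])

```text
time_s: 8.15
ee_pos: [0.4683, 0.016, 0.2319]
eef_rot: [-0.122, 0.993, -0.0, 0.0]
wrist_force: [-0.7, 0.4, -0.3]
width: -0.001
gripper_force: 0.0
```

Emit:
drive_tool(deltas=[[0, -0.008, 0, 0, 0, 0, 0], [0, -0.016, 0, 0, 0, 0, 0], [0, -0.024, 0, 0, 0, 0, 0], [0, -0.032, 0, 0, 0, 0, 0], [0, -0.04, 0, 0, 0, 0, 0], [0, -0.048, 0, 0, 0, 0, 0], [0, -0.056, 0, 0, 0, 0, 0], [0, -0.06, 0, 0, 0, 0, 0]])

```text
time_s: 9.15
ee_pos: [0.527, 0.0306, 0.2319]
eef_rot: [-0.122, 0.993, -0.0, 0.0]
wrist_force: [-0.6, 0.2, -0.5]
width: -0.001
gripper_force: 0.0
```

Emit:
drive_tool(deltas=[[0, 0.02, 0, -0.01, 0, 0, 0], [0, 0.05, 0, -0.04, 0, 0, 0], [0, 0.08, 0, -0.08, 0, 0, 0], [0, 0.11, 0, -0.1, 0, 0, 0], [0, 0.14, 0, -0.1, 0, 0, 0], [0, 0.16, 0, -0.1, 0, 0, 0], [0, 0.18, 0, -0.1, 0, 0, 0], [0, 0.18, 0, -0.1, 0, 0, 0]])

```text
time_s: 10.15
ee_pos: [0.3512, -0.0131, 0.3322]
eef_rot: [-0.121, 0.993, -0.0, 0.0]
wrist_force: [-0.2, -0.2, -0.8]
width: 0.003
gripper_force: 0.0
```

```bash
python3 -c "
from h import *
go(-.095,0.001,.158)
a=cv2.resize(camera('side')[60:260,200:400,::-1],None,fx=2,fy=2)
b=cv2.resize(camera('top')[125:325,150:350,::-1],None,fx=2,fy=2)
cv2.imwrite('pics/s5.png',np.hstack([a,b]))"
```

```text
t 10.15 sorter [-0.261   0.001   0.2592] shift [-0.166   0.0003  0.1012] toolx rel yaw -180.0990139582297 zaxis [ 4.e-04 -2.e-04 -1.e+00] F [-0.2 -0.2 -0.8]
```

View pics/s5.png

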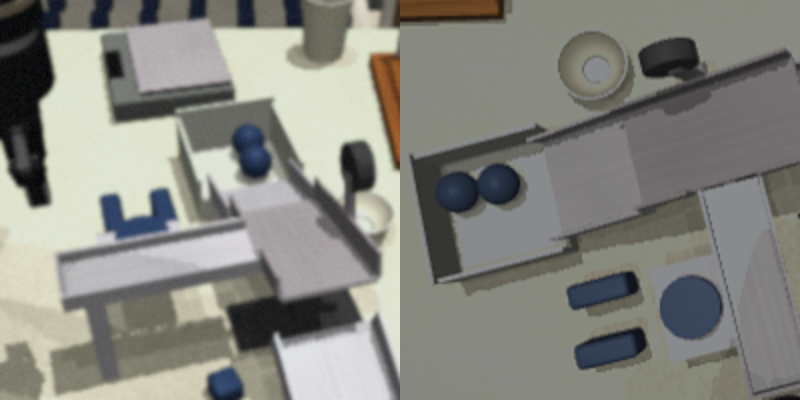

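Both balls are in the left bin at (457,191) and (498,183), the gate is tipped left, and the bystanders haven't moved. I'll let things settle briefly and hand in.

Emit:
drive_tool(deltas=[[0, 0, 0, 0, 0, 0, 0], [0, 0, 0, 0, 0, 0, 0], [0, 0, 0, 0, 0, 0, 0], [0, 0, 0, 0, 0, 0, 0], [0, 0, 0, 0, 0, 0, 0], [0, 0, 0, 0, 0, 0, 0], [0, 0, 0, 0, 0, 0, 0], [0, 0, 0, 0, 0, 0, 0]])

```text
time_s: 11.25
ee_pos: [0.3518, -0.013, 0.3319]
eef_rot: [-0.122, 0.993, -0.0, 0.0]
wrist_force: [-0.1, -0.2, 0.4]
width: 0.002
gripper_force: 0.0
```

```bash
python3 -c "
from plant import *
print(job_done())"
```

```text
the job is handed in; nothing more can be done
None
```

I rocked the gate fully over to the left and pushed both soap balls out of the trough; they rolled down into the left bin, and I handed the job in at about 11 s with nothing else seen to move.

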